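# Casting rings onto their crucible formers

### The job

The wax patterns on the four dark rubber bases are ready for investing: lower each steel casting ring over the wax on the base it fits (small, medium and large round, and oval), so that every ring sits upright and fully down inside its base's lip. Set the rings down, do not drop them, and leave the mug and the stone dental cast where they are.

Things in the scene. Friction and masses are not known exactly. Their poses are not given: they have to be found in the camera images.
- ring_small: Open tube of plain steel (casting ring), no ends, 2 mm wall, standing upright and loose on the bench: the smallest, 32 mm outside diameter, 45 mm tall. Origin: centre of its lower end; z up its axis.
- ring_medium: Open tube of plain steel (casting ring), no ends, 2 mm wall, standing upright and loose on the bench: the middle round one, 48 mm outside diameter, 50 mm tall. Origin: centre of its lower end; z up its axis.
- ring_large: Open tube of plain steel (casting ring), no ends, 2 mm wall, standing upright and loose on the bench: the largest, 64 mm outside diameter, 55 mm tall. Origin: centre of its lower end; z up its axis.
- ring_oval: Open tube of plain steel (casting ring), no ends, 2 mm wall, standing upright and loose on the bench: oval, 72 mm long and 44 mm wide outside (two straight sides 28 mm long joined by half circles), 50 mm tall. Origin: centre of its lower end; z up its axis; x along the 72 mm length, y across the 44 mm width.
- base_small: Dark grey rubber base, round, 52 mm across, fixed. Floor 8 mm above the bench: the ring's lower end rests on it. Flared lip 16 mm high: inside 3 mm wider than the ring all round at the floor, 8 mm at the top. Rubber cone and green wax (one crown) in the middle, 40 mm high, clear of a ring up to 8 mm off centre. Origin: underside centre, on the bench; z up.
- base_medium: Dark grey rubber base, round, 68 mm across, fixed. Floor 8 mm above the bench: the ring's lower end rests on it. Flared lip 16 mm high: inside 3 mm wider than the ring all round at the floor, 8 mm at the top. Rubber cone and green wax (two crowns) in the middle, 46 mm high, clear of a ring up to 8 mm off centre. Origin: underside centre, on the bench; z up.
- base_large: Dark grey rubber base, round, 84 mm across, fixed. Floor 8 mm above the bench: the ring's lower end rests on it. Flared lip 16 mm high: inside 3 mm wider than the ring all round at the floor, 8 mm at the top. Rubber cone and green wax (three crowns) in the middle, 51 mm high, clear of a ring up to 8 mm off centre. Origin: underside centre, on the bench; z up.
- base_oval: Dark grey rubber base, oval, 92 by 64 mm, fixed. Floor 8 mm above the bench: the ring's lower end rests on it. Flared lip 16 mm high: inside 3 mm wider than the ring all round at the floor, 8 mm at the top. Rubber cone and green wax (four crowns in a row) in the middle, 48 mm high, clear of a ring up to 8 mm off centre. Origin: underside centre, on the bench; z up; x along its length.
- mug: White mug, 82 mm diameter, 95 mm tall, loose, standing beyond the work; handle towards its +y, reaching 78 mm from the axis. Origin: centre of its underside. To be left alone.
- cast: Cream-coloured stone cast of a dental arch, 58 by 60 mm (x by y), 25 mm tall, loose, lying in the middle of the work. Origin: centre of its underside. To be left alone.

How it is judged (in metres and radians):
At the end, for the whole second after the job is handed in: Each of the four rings stands at rest on the floor of its own base: centre within 6 mm of the base's centre, lower end 5 to 10.5 mm above the base's origin (8 mm when fully down), upright within 0.06 rad (horizontal distance between ring_small and base_small below 0.006 m and z of ring_small in the frame of base_small between 0.005 and 0.0105 m and angle between each of ring_small, ring_medium, ring_large, ring_oval's own z axis and vertical below 0.06 rad and linear speed of each of ring_small, ring_medium, ring_large, ring_oval below 0.02 m/s and horizontal distance between ring_medium and base_medium below 0.006 m and z of ring_medium in the frame of base_medium between 0.005 and 0.0105 m and horizontal distance between ring_large and base_large below 0.006 m and z of ring_large in the frame of base_large between 0.005 and 0.0105 m and horizontal distance between ring_oval and base_oval below 0.006 m and z of ring_oval in the frame of base_oval between 0.005 and 0.0105 m); the robot touches nothing.
It fails at once if a ring is dropped or thrown (falls freely by about 2 cm or more) ((linear speed of ring_small above 0.6 m/s and contact force between the fingers and ring_small below 0.01 N) or (linear speed of ring_medium above 0.6 m/s and contact force between the fingers and ring_medium below 0.01 N) or (linear speed of ring_large above 0.6 m/s and contact force between the fingers and ring_large below 0.01 N) or (linear speed of ring_oval above 0.6 m/s and contact force between the fingers and ring_oval below 0.01 N)).
It fails at once if the mug is pushed from its place (30 mm) (distance of mug from where it was at the start of the episode above 0.03 m).
It fails at once if the stone cast is pushed from its place (25 mm) (distance of cast from where it was at the start of the episode above 0.025 m).
It also fails if it takes over 96 s, if anything falls off the work surface, if the arm or the gripper's body presses on something with over 40 N, if the wrist force passes 120 N, or if a joint passes its speed limit or range.

### The arm

A 6-joint arm with a two-finger parallel gripper is mounted at the origin on the work surface. World frame = base frame: x ahead of the robot, y to its left, z up, the work surface at z = 0. Lengths are in m, angles in degrees, forces in N, time in s.
With the tool pointing down it reaches from about 0.3 to 0.75 m from the base axis. Payload 8.5 kg.
Tool frame: the origin (TCP) lies midway between the tips of the shut fingers; the grasp point (between the pads) lies 19 mm behind it; z points along the fingers, y is the line along which they close (so a half turn about z gives the same grasp; the last joint's range is limited). The gripper opens to 85 mm and grips with 20 to 120 N. Pads are 22 mm wide; open, the fingers measure 114 mm over their backs; the gripper's body (76 mm by 85 mm) begins 54 mm behind the grasp point. The pads swing forward as they close: fully open they stand 13 mm farther back than shut.
Start: joints at [-87.164, 21.807, 74.336, -0, 83.858, -12.336], TCP at [0.144, -0.531, 0.231] pointing down, gripper open.
Joint ranges: [-178.18, 178.18], [-50.72, 133.34], [12.68, 142.11], [-81.47, 261.47], [9.98, 163.14], [-165.26, 165.26]. Speed limits (degrees/s): [136.94, 136.94, 180, 180, 180, 180].

### API

Orientations are given as a 3x3 rotation matrix whose columns are the frame's x, y, z axes.
In Python, from rig import env, get_image, close_job gives the robot as it stands.
- The arm moves only by the tool step_arm, never from a script. Its argument "targets" is a list of rows, each a list of 2 entries, a list of its own where there are three numbers: the shift along the tool's x, y, z as a fraction of full scale, then the turn, a rotation vector about the tool's x, y, z as a fraction of full scale. In form: [[[x, y, z], [wx, wy, wz]], ...]. A call has 1 to 10 rows; each row is the pose to reach, as a shift and turn from the pose commanded when the call began, along the tool's axes at that moment; what a row does not reach only later rows make up. Full scale, the value 1, is 0.3 m for a shift and 45 degrees for a turn. A row lasts 1/12 s, in which the tool goes at most 41.7 mm and 7.16 degrees, less where a joint would pass 70% of its speed; a pose out of reach is approached as far as the arm can. A call with a number of a shift or a turn outside -1 to 1 is refused whole. A call with a gripper value outside its range is refused whole. "jaw" is the finger opening in mm, from 0 to 85.4, set as the call begins (left out, the last holds). The fingers move at their own pace and stop on an object; "grip_force" is the grip in N (left out, the last holds). Time passes only in rows, so rows that repeat a pose let the fingers close. It gives the time, the measured TCP pose, the force, the opening and the grip force at its end, in the units of the state.
- env.observe(): the state, without advancing time (a new reading comes with each control period).
- get_image(name): name is "scene" or "top" or "wrist"; returns a dict with "img" (400x640x3 uint8, red, green, blue), "z_map" (400x640 float32, m along the optical axis (not along the pixel's ray), 0 where there is no reading), "intrinsics" (3x3 intrinsics, pixels), "rvec" (rotation vector, rad) and "tvec" (3), from world to camera coordinates, as OpenCV has them. Camera axes: x right, y down, z forward; pixel columns grow to the right and rows downward; lengths in m; the calibration is good to about 2 mm. A picture is of the moment at which its call begins.
- close_job(): hands the job in; it is judged then, once.
The state is a dict: "time_s": time; "q": joint angles; "qvel": joint speeds; "joint_efforts": joint torques, N m; "position": TCP position; "tool_rot": TCP orientation; "ft_force": force on the tool from outside, world axes, zero at the start; "wrist_torque": the same for the moment, N m; "grip_width": finger opening in m; "gripper_force": force on a finger pad.
Only numpy, scipy, OpenCV 4.12 (cv2) and the standard library are available. Lean on these libraries where they do the work, as an engineer would, in place of code of your own. Each camera call takes 0.05 s, during which the arm holds its last target. There are 200 camera calls.

## Working session

There is one attempt and no reset: what is moved stays moved. The work goes in short steps, Python scripts to look and compute and a tool call to move; the robot and the scene stay as the last step left them, time stands still between calls to the robot, and variables do not carry over. Pictures are saved under pics/ and viewed, at most 14 in all, crops included, and the job is handed in when it is done.

Besides the shell and the picture viewer there is one more tool, called by a JSON object that holds its "op" and its "data". step_arm: Moves the arm, as the interface text tells. Its arguments: {"type":"object","properties":{"targets":{"type":"array","items":{"type":"array"}},"jaw":{"type":"number"},"grip_force":{"type":"number"}},"required":["targets"]}

```bash
mkdir -p pics; ls
cat > h.py <<'E'
import numpy as np, cv2
from rig import env, get_image, close_job
def cam(n):
    d=get_image(n); R=cv2.Rodrigues(np.array(d['rvec'],float))[0]; t=np.array(d['tvec'],float).ravel()
    return d,np.array(d['intrinsics'],float),R,t
def pts(d,K,R,t):
    z=d['z_map']; v,u=np.mgrid[:z.shape[0],:z.shape[1]]
    P=np.stack([(u-K[0,2])/K[0,0]*z,(v-K[1,2])/K[1,1]*z,z],-1)
    return (P-t)@R   # world
E
python3 - <<'E'
from h import *
for n in ('top','scene'):
    d,K,R,t=cam(n); cv2.imwrite(f'pics/{n}.png',d['img'][:,:,::-1]); print(n,-R.T@t,K[0,0],R[2],(d['z_map']>0).mean())
    np.savez(n,img=d['img'],z=d['z_map'],K=K,R=R,t=t)
s=env.observe();print(s['time_s'],s['position'],s['tool_rot'],s['ft_force'],s['grip_width'])
E
```

```text
pics
top [ 0.49039034 -0.00557232  0.84978261] 372.0663186125759 [ 0.09930499  0.01854991 -0.99488412] 0.99589453125
scene [1.00457384 0.44610088 0.62521677] 377.28322688226757 [-0.50952787 -0.51122936 -0.69211696] 0.99604296875
0.1 [ 0.14390108 -0.53058106  0.23077762] [[ 9.65155529e-01  2.61676892e-01 -8.96015840e-05]
 [ 2.61676792e-01 -9.65154723e-01  1.27181243e-03]
 [ 2.46324533e-04 -1.25094346e-03 -9.99999187e-01]] [-0.18157241 -0.52132261  0.47258258] 0.08549665950092547
```

View pics/top.png

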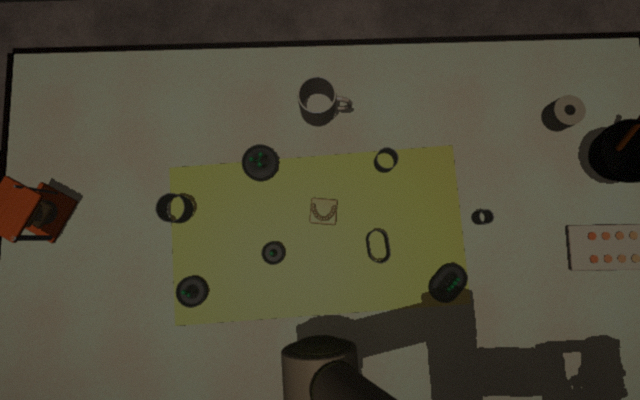

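View pics/scene.png

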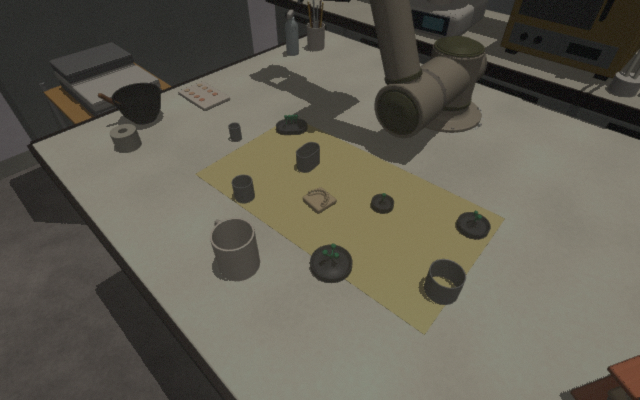

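The top view shows the rings: large (176,208), medium (386,160), small (482,216) and oval (377,245). It also shows the bases: large (260,162), small (273,252), medium (192,291) and oval (448,282). The cast is at (323,210) and the mug at (317,102). The scene view confirms that all the rings are upright.

```bash
cat > m.py <<'E'
from h import *
names=dict(ring_large=(176,208),ring_medium=(386,160),ring_small=(482,216),ring_oval=(377,245),base_large=(260,162),base_small=(273,252),base_medium=(192,291),base_oval=(448,282),cast=(323,210),mug=(317,102))
T=np.load('top.npz'); S=np.load('scene.npz')
def P(c): return pts(dict(z_map=c['z']),c['K'],c['R'],c['t'])
A=P(T); B=P(S).reshape(-1,3)
for n,(u,v) in names.items():
    w=A[v-28:v+29,u-28:u+29].reshape(-1,3); c0=A[v,u]
    r=np.hypot(*(w[:,:2]-c0[:2]).T)<0.055
    w=w[r]; bench=np.median(w[np.abs(w[:,2])<.008,2]) if (np.abs(w[:,2])<.008).any() else np.nan
    b=B[(np.hypot(*(B[:,:2]-c0[:2]).T)<0.055)]
    out=[]
    for q in (w,b):
        h=np.percentile(q[:,2],99.); k=q[q[:,2]>0.010]
        if n.startswith('ring'): k=q[q[:,2]>h-.010]
        elif n.startswith('base'): k=q[(q[:,2]>0.010)&(q[:,2]<.020)]
        rc=cv2.minAreaRect(k[:,:2].astype(np.float32)*1000)
        out+= [round(float(h),4),len(k),np.round(rc[0],1),np.round(rc[1],1),round(rc[2],1)]
    print(n,'bench',round(float(bench),4),*out)
E
python3 m.py
```

```text
ring_large bench 0.0008 0.0563 174 [561.4 332.7] [62.7 63.4] 73.8 0.0564 332 [562.7 333.9] [64.9 62.9] 28.1
ring_medium bench 0.0008 0.0511 112 [ 660.4 -139.3] [46.2 47.4] 44.0 0.051 158 [ 663.5 -137.5] [49.1 46.3] 80.0
ring_small bench 0.0003 0.045 96 [ 530.3 -347. ] [32.7 30.2] 89.3 0.0459 83 [ 532.  -346.3] [32.8 31.1] 64.3
ring_oval bench 0.0009 0.0507 122 [ 469.9 -115.3] [70.8 44. ] 6.0 0.0516 166 [ 472.5 -113.8] [71.9 45.9] 6.8
base_large bench 0.0015 0.0504 501 [664.4 145.2] [82.4 82.8] 45.7 0.0503 647 [666.5 147.5] [83.3 82.9] 31.2
base_small bench 0.0009 0.0192 219 [459.3 116.8] [51.  50.2] 43.1 0.0357 206 [461.5 118. ] [50.9 50.7] 33.5
base_medium bench 0.001 0.0443 378 [376.6 299.1] [67.  66.3] 38.6 0.0445 386 [378.2 300.4] [67.3 67.6] 74.1
base_oval bench 0.0012 0.0472 510 [ 387.4 -269.2] [64.7 91.9] 47.5 0.0477 269 [ 389.7 -268. ] [67.8 88.1] 45.9
cast bench 0.0009 0.0261 663 [550.4   2.3] [59.7 57.9] 84.0 0.026 477 [552.9   3.9] [60.8 58.4] 83.9
mug bench 0.0047 0.0969 962 [790.1  11.5] [81.5 81.3] 45.7 0.0966 2352 [792.   13.8] [81.6 81.1] 45.0
```

```bash
cat > go.py <<'E'
import sys; from h import *
def go(*a):
    x,y,z,th=map(float,a); s=env.observe(); R=np.array(s['tool_rot']); p=np.array(s['position'])
    c,k=np.cos(np.radians(th)),np.sin(np.radians(th)); D=np.array([[c,k,0],[k,-c,0],[0,0,-1]])
    print('t',round(s['time_s'],2),'pos',np.round(p,4),'th',round(float(np.degrees(np.arctan2(R[1,0],R[0,0]))),2),'w',round(s['grip_width'],4),'F',np.round(s['ft_force'],1))
    print('shift',np.round(R.T@(np.array([x,y,z])-p)/.3,4),'turn',np.round(np.degrees(cv2.Rodrigues(R.T@D)[0].ravel())/45,4))
if __name__=='__main__': go(*sys.argv[1:5])
E
python3 go.py .531 -.3465 .20 0
```

```text
t 0.1 pos [ 0.1439 -0.5306  0.2308] th 15.17 w 0.0855 F [-0.2 -0.5  0.5]
shift [ 1.4059 -0.2544  0.1033] turn [-1.600e-03 -1.000e-04  3.371e-01]
```

{"op": "step_arm", "data": {"targets": [[[0.1,-0.02,0.01],[0,0,0.05]],[[0.22,-0.04,0.02],[0,0,0.15]],[[0.35,-0.06,0.03],[0,0,0.25]],[[0.48,-0.09,0.04],[0,0,0.337]],[[0.61,-0.11,0.05],[0,0,0.337]],[[0.74,-0.13,0.06],[0,0,0.337]],[[0.87,-0.16,0.07],[0,0,0.337]],[[1.0,-0.18,0.08],[0,0,0.337]]]}}

```text
time_s: 0.77
position: [0.4208, -0.3986, 0.2069]
tool_rot: [[1.0, 0.0, -0.001], [0.0, -1.0, 0.001], [-0.001, -0.001, -1.0]]
ft_force: [1.0, -0.3, -0.2]
grip_width: 0.0854
gripper_force: 0.0
```

```bash
python3 go.py .531 -.3465 .20 0
```

```text
t 0.77 pos [ 0.4208 -0.3986  0.2069] th 0.01 w 0.0854 F [ 1.  -0.3 -0.2]
shift [ 0.3673 -0.1736  0.023 ] turn [-0.0009  0.0007  0.0003]
```

{"op": "step_arm", "data": {"targets": [[[0.12,-0.06,0.01],[0,0,0]],[[0.25,-0.12,0.02],[0,0,0]],[[0.34,-0.16,0.023],[0,0,0]],[[0.367,-0.174,0.023],[0,0,0]],[[0.367,-0.174,0.023],[0,0,0]],[[0.367,-0.174,0.023],[0,0,0]]]}}

```text
time_s: 1.27
position: [0.5289, -0.3481, 0.2001]
tool_rot: [[1.0, 0.0, -0.001], [0.0, -1.0, 0.0], [-0.001, -0.0, -1.0]]
ft_force: [0.1, 0.1, 0.3]
grip_width: 0.0849
gripper_force: 0.0
```

```bash
cat > w.py <<'E'
# wrist check: w.py kind x y tag
import sys; from h import *
kind,x,y,tag=sys.argv[1],float(sys.argv[2]),float(sys.argv[3]),sys.argv[4]
d,K,R,t=cam('wrist'); cv2.imwrite(f'pics/{tag}.png',d['img'][:,:,::-1])
q=pts(d,K,R,t)[d['z_map']>0]; q=q[np.hypot(q[:,0]-x,q[:,1]-y)<.057]
q=q[q[:,2]<.1]; h=np.percentile(q[:,2],99); b=np.median(q[np.abs(q[:,2])<.006,2])
k=q[q[:,2]>h-.008] if kind=='ring' else q[(q[:,2]>.010)&(q[:,2]<.020)]
print('cam',-R.T@t,'bench',b,'top',h,len(k),cv2.minAreaRect(k[:,:2].astype(np.float32)*1000))
E
python3 w.py ring .531 -.3465 w1; python3 go.py .531 -.3465 .012 0
```

```text
cam [ 0.60154883 -0.34710593  0.34208981] bench -0.0005439407142270738 top 0.04433053078030743 287 ((531.33935546875, -347.216064453125), (30.673641204833984, 31.764394760131836), 89.47293090820312)
t 1.32 pos [ 0.5283 -0.3487  0.2003] th -0.05 w 0.0855 F [ 1.1 -1.2  0.7]
shift [ 0.0094 -0.0072  0.6277] turn [-0.0002  0.001  -0.001 ]
```

View pics/w1.png

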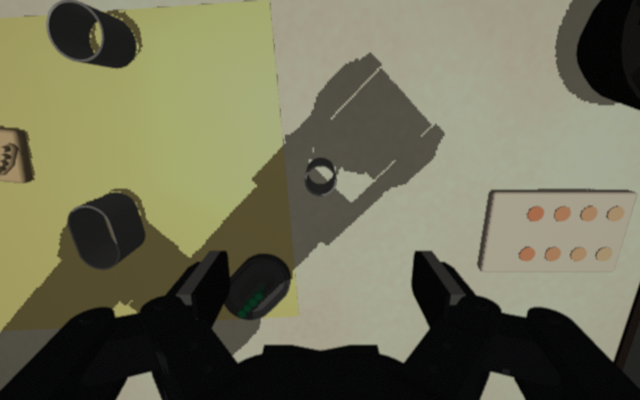

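The wrist view shows the small ring at (320,176), clear of the fingers. It measures (531.3, -347.2) mm, which agrees with the other cameras.

{"op": "step_arm", "data": {"targets": [[[0.0094,-0.006,0.08],[0,0,0]],[[0.0094,-0.006,0.2],[0,0,0]],[[0.0094,-0.006,0.32],[0,0,0]],[[0.0094,-0.006,0.44],[0,0,0]],[[0.0094,-0.006,0.54],[0,0,0]],[[0.0094,-0.006,0.6],[0,0,0]],[[0.0094,-0.006,0.627],[0,0,0]],[[0.0094,-0.006,0.627],[0,0,0]],[[0.0094,-0.006,0.627],[0,0,0]]], "jaw": 60}}

```text
time_s: 2.07
position: [0.532, -0.3473, 0.0135]
tool_rot: [[1.0, -0.001, 0.001], [-0.001, -1.0, -0.001], [0.001, 0.001, -1.0]]
ft_force: [0.3, -0.2, 1.0]
grip_width: 0.0599
gripper_force: 0.0
```

{"op": "step_arm", "data": {"targets": [[[0,0,0],[0,0,0]],[[0,0,0],[0,0,0]],[[0,0,0],[0,0,0]],[[0,0,0],[0,0,0]],[[0,0,0],[0,0,0]],[[0,0,0],[0,0,0]],[[0,0,0],[0,0,0]]], "jaw": 20, "grip_force": 40}}

```text
time_s: 2.65
position: [0.5327, -0.3468, 0.014]
tool_rot: [[1.0, 0.0, 0.002], [0.0, -1.0, -0.002], [0.002, 0.002, -1.0]]
ft_force: [-1.4, -0.2, 6.8]
grip_width: 0.031
gripper_force: 39.5
```

```bash
python3 go.py .4605 .1175 .11 0
```

```text
t 2.65 pos [ 0.5327 -0.3468  0.014 ] th 0.01 w 0.031 F [-1.4 -0.2  6.8]
shift [-0.2399 -1.547  -0.3236] turn [ 0.0028 -0.0023  0.0003]
```

{"op": "step_arm", "data": {"targets": [[[0,0,-0.03],[0,0,0]],[[0,0,-0.1],[0,0,0]],[[-0.01,-0.05,-0.2],[0,0,0]],[[-0.03,-0.15,-0.29],[0,0,0]],[[-0.05,-0.27,-0.323],[0,0,0]],[[-0.07,-0.39,-0.323],[0,0,0]],[[-0.09,-0.51,-0.323],[0,0,0]],[[-0.11,-0.63,-0.323],[0,0,0]],[[-0.12,-0.75,-0.323],[0,0,0]],[[-0.13,-0.87,-0.323],[0,0,0]]]}}

```text
time_s: 3.48
position: [0.4927, -0.0835, 0.1101]
tool_rot: [[1.0, -0.0, 0.001], [-0.0, -1.0, -0.0], [0.001, 0.0, -1.0]]
ft_force: [0.8, 0.5, -1.0]
grip_width: 0.0308
gripper_force: 39.8
```

{"op": "step_arm", "data": {"targets": [[[-0.02,-0.12,0],[0,0,0]],[[-0.05,-0.24,0],[0,0,0]],[[-0.07,-0.36,0],[0,0,0]],[[-0.09,-0.46,0],[0,0,0]],[[-0.11,-0.54,0],[0,0,0]],[[-0.11,-0.57,0],[0,0,0]],[[-0.11,-0.57,0],[0,0,0]],[[-0.11,-0.57,0],[0,0,0]]]}}

```text
time_s: 4.15
position: [0.4607, 0.0855, 0.1096]
tool_rot: [[1.0, 0.001, 0.001], [0.001, -1.0, -0.0], [0.001, 0.0, -1.0]]
ft_force: [-0.0, 0.1, -1.1]
grip_width: 0.0311
gripper_force: 39.8
```

```bash
python3 w.py base .4605 .1175 w2;python3 go.py .4605 .1175 .022 0
python3 - <<'E'
from h import *
# ring in hand + bases: compare ring with TCP
s=env.observe();p=np.array(s['position'])
for n in('wrist','scene','top'):
    d,K,R,t=cam(n); q=pts(d,K,R,t)[d['z_map']>0]
    m=(np.hypot(q[:,0]-p[0],q[:,1]-p[1])<.03)&(q[:,2]>p[2]-.03)&(q[:,2]<p[2]-.005)
    k=q[m]; print(n,len(k), k.min(0) if len(k) else'',k.max(0) if len(k) else '',p, cv2.minAreaRect(k[:,:2].astype(np.float32)*1000) if len(k) else '')
E
```

```text
cam [0.53308967 0.08663304 0.2518457 ] bench 4.358445920593819e-05 top 0.09814864516812763 1467 ((459.7684326171875, 117.1059341430664), (51.18296432495117, 51.62272644042969), 40.36259460449219)
t 4.2 pos [0.4608 0.0849 0.1095] th -0.02 w 0.0309 F [ 0.3  0.4 -1.5]
shift [-0.0012 -0.1086  0.2916] turn [ 0.0004 -0.001  -0.0004]
wrist 646 [0.4441756  0.07065536 0.09434787] [0.47545481 0.10156344 0.10449066] [0.46077409 0.08494289 0.10949117] ((460.3430480957031, 87.13824462890625), (28.92327117919922, 30.92201042175293), 70.58250427246094)
scene 40 [0.45545448 0.07455509 0.09577202] [0.47747012 0.10185085 0.10425973] [0.46077409 0.08494289 0.10949117] ((468.71026611328125, 91.086181640625), (12.7755765914917, 30.811365127563477), 30.118587493896484)
top 0   [0.46077409 0.08494289 0.10949117]
```

View pics/w2.png

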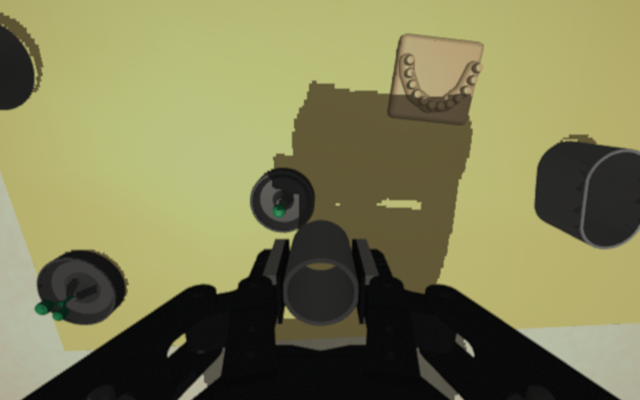

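The wrist view shows the small ring held upright at (322,270) and the small base at (283,200), clear of everything. The ring needs to go about 31.5 mm toward +y.

{"op": "step_arm", "data": {"targets": [[[0,-0.04,0],[0,0,0]],[[0,-0.09,0],[0,0,0]],[[0,-0.105,0.02],[0,0,0]],[[0,-0.105,0.08],[0,0,0]],[[0,-0.105,0.16],[0,0,0]],[[0,-0.105,0.22],[0,0,0]],[[0,-0.105,0.26],[0,0,0]],[[0,-0.105,0.28],[0,0,0]],[[0,-0.105,0.287],[0,0,0]],[[0,-0.105,0.287],[0,0,0]]]}}

```text
time_s: 5.18
position: [0.4603, 0.1169, 0.023]
tool_rot: [[1.0, -0.0, -0.0], [-0.0, -1.0, -0.0], [-0.0, 0.0, -1.0]]
ft_force: [0.1, 0.7, -1.9]
grip_width: 0.0307
gripper_force: 39.9
```

```bash
python3 go.py .4605 .1175 .022 0;cat > w3.py <<'E'
import sys; from h import *
x,y=map(float,sys.argv[1:3])
for n in sys.argv[4:]:
    d,K,R,t=cam(n); a=pts(d,K,R,t); ok=(np.hypot(a[...,0]-x,a[...,1]-y)<.055)&(d['z_map']>0)
    if n=='scene':
        v,u=np.argwhere(ok).mean(0).astype(int); c=d['img'][max(0,v-50):v+50,max(0,u-60):u+60,::-1]
    else: c=d['img'][:,:,::-1]
    cv2.imwrite(f'pics/{sys.argv[3]}_{n}.png',cv2.convertScaleAbs(cv2.resize(c,None,fx=5 if n=='scene' else 1,fy=5 if n=='scene' else 1),alpha=1.8))
E
python3 w3.py .46 .1175 p1 scene
```

```text
t 5.18 pos [0.4603 0.1169 0.023 ] th -0.02 w 0.0307 F [ 0.1  0.7 -1.9]
shift [ 0.0007 -0.0019  0.0032] turn [ 0.0001  0.0006 -0.0004]
```

View pics/p1_scene.png

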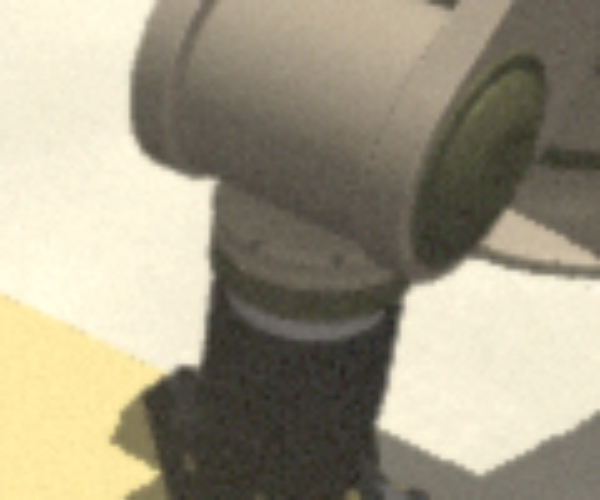

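The crop only shows the arm hiding the base, so I'll feel for the floor instead.

{"op": "step_arm", "data": {"targets": [[[0,-0.001,0.003],[0,0,0]],[[0,-0.001,0.004],[0,0,0]],[[0,-0.001,0.005],[0,0,0]],[[0,-0.001,0.005],[0,0,0]]]}}

```text
time_s: 5.57
position: [0.4605, 0.1176, 0.0221]
tool_rot: [[1.0, 0.0, 0.001], [0.0, -1.0, -0.0], [0.001, 0.0, -1.0]]
ft_force: [-0.1, -0.9, 2.4]
grip_width: 0.031
gripper_force: 40.2
```

{"op": "step_arm", "data": {"targets": [[[0,0,0.002],[0,0,0]],[[0,0,0.002],[0,0,0]],[[0,0,0.002],[0,0,0]],[[0,0,0.002],[0,0,0]],[[0,0,0],[0,0,0]]], "jaw": 55}}

```text
time_s: 5.98
position: [0.4602, 0.1176, 0.0216]
tool_rot: [[1.0, 0.0, -0.0], [0.0, -1.0, 0.0], [-0.0, -0.0, -1.0]]
ft_force: [-0.3, -0.4, 0.9]
grip_width: 0.0549
gripper_force: 0.0
```

```bash
python3 go.py .471 -.115 .16 6.4
```

```text
t 5.98 pos [0.4602 0.1176 0.0216] th 0.0 w 0.0549 F [-0.3 -0.4  0.9]
shift [ 0.0359  0.7754 -0.4614] turn [-0.      0.0002 -0.1421]
```

{"op": "step_arm", "data": {"targets": [[[0,0,-0.06],[0,0,0]],[[0,0,-0.16],[0,0,0]],[[0,0,-0.28],[0,0,0]],[[0.0,0.08,-0.39],[0,0,0]],[[0.01,0.2,-0.45],[0,0,-0.03]],[[0.015,0.33,-0.461],[0,0,-0.06]],[[0.02,0.46,-0.461],[0,0,-0.09]],[[0.03,0.59,-0.461],[0,0,-0.12]],[[0.035,0.7,-0.461],[0,0,-0.142]],[[0.036,0.775,-0.461],[0,0,-0.142]]], "jaw": 85}}

```text
time_s: 6.82
position: [0.471, -0.1178, 0.16]
tool_rot: [[0.994, 0.11, 0.0], [0.11, -0.994, -0.001], [0.0, 0.001, -1.0]]
ft_force: [0.9, 1.2, -0.3]
grip_width: 0.085
gripper_force: 0.0
```

{"op": "step_arm", "data": {"targets": [[[0,0,0],[0,0,0]],[[0,0,0],[0,0,0]]]}}

```text
time_s: 6.98
position: [0.4708, -0.1156, 0.1597]
tool_rot: [[0.994, 0.109, -0.0], [0.109, -0.994, 0.0], [-0.0, -0.0, -1.0]]
ft_force: [-0.3, 0.9, 0.6]
grip_width: 0.0853
gripper_force: 0.0
```

```bash
python3 w.py ring .471 -.1145 w3; python3 w.py ring .4603 .1173 w3; python3 go.py .471 -.115 .0135 6.4
python3 - <<'E'
from h import *
d,K,R,t=cam('scene'); q=pts(d,K,R,t)[d['z_map']>0]
q=q[(np.hypot(q[:,0]-.461,q[:,1]-.1175)<.04)]
h=np.percentile(q[:,2],99.);k=q[q[:,2]>h-.012]
b=q[(q[:,2]>.01)&(q[:,2]<.018)]
print('scene small ring top',h,cv2.minAreaRect(k[:,:2].astype(np.float32)*1000))
cv2.imwrite('pics/s2.png',cv2.convertScaleAbs(cv2.resize(d['img'][100:300,280:520,::-1],None,fx=3,fy=3),alpha=1.8))
E
```

```text
cam [ 0.54298932 -0.10667557  0.30183698] bench 1.5727051831261966e-05 top 0.04975528800687316 754 ((471.5263977050781, -114.51528930664062), (71.63240051269531, 43.298397064208984), 7.436811447143555)
cam [ 0.54294548 -0.1056122   0.30187051] bench 4.347178888159207e-05 top 0.05247499073348864 844 ((459.45001220703125, 117.82902526855469), (32.73441696166992, 31.87433433532715), 85.39056396484375)
t 7.08 pos [ 0.4708 -0.1141  0.1599] th 6.42 w 0.0851 F [-0.4  0.   0.7]
shift [4.000e-04 3.300e-03 4.879e-01] turn [-0.0006  0.0003  0.0004]
scene small ring top 0.05427681611288734 ((459.46771240234375, 119.0918960571289), (32.698997497558594, 31.512794494628906), 42.228572845458984)
```

View pics/w3.png

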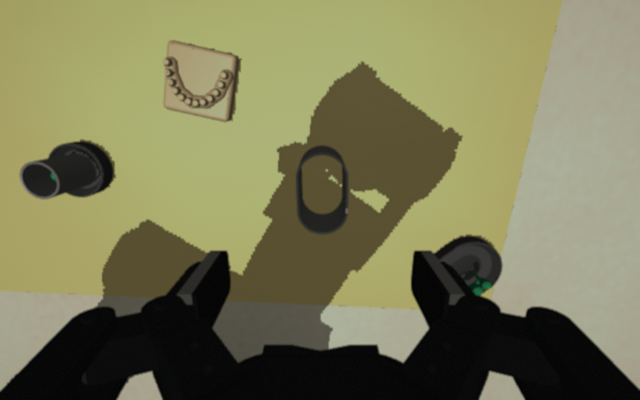

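The wrist view shows the small ring standing in its base at (40,180), with its top at 52.5 mm, so it is seated. The oval ring at (322,190) lies squarely between the fingers.

{"op": "step_arm", "data": {"targets": [[[0,0,0.08],[0,0,-0.01]],[[0.001,0,0.2],[0,0,-0.01]],[[0.001,0,0.32],[0,0,-0.01]],[[0.001,0,0.42],[0,0,-0.01]],[[0.001,0,0.47],[0,0,-0.01]],[[0.001,0,0.488],[0,0,-0.01]],[[0.001,0,0.488],[0,0,-0.01]]], "jaw": 70}}

```text
time_s: 7.72
position: [0.4711, -0.1138, 0.0129]
tool_rot: [[0.993, 0.121, -0.002], [0.121, -0.993, 0.001], [-0.002, -0.001, -1.0]]
ft_force: [0.3, 0.3, -0.1]
grip_width: 0.0698
gripper_force: 0.0
```

{"op": "step_arm", "data": {"targets": [[[0,0,0],[0,0,0]],[[0,0,0],[0,0,0]],[[0,0,0],[0,0,0]],[[0,0,0],[0,0,0]],[[0,0,0],[0,0,0]],[[0,0,0],[0,0,0]]], "jaw": 32}}

```text
time_s: 8.22
position: [0.4721, -0.115, 0.0149]
tool_rot: [[0.993, 0.119, 0.003], [0.119, -0.993, -0.001], [0.003, 0.001, -1.0]]
ft_force: [0.6, 1.8, 7.5]
grip_width: 0.0431
gripper_force: 40.9
```

```bash
python3 go.py .3885 -.24 .11 -43.3
```

```text
t 8.22 pos [ 0.4721 -0.115   0.0149] th 6.86 w 0.0431 F [0.6 1.8 7.5]
shift [-0.3256  0.381  -0.3172] turn [ 2.0000e-04 -3.8000e-03  1.1146e+00]
```

{"op": "step_arm", "data": {"targets": [[[0,0,-0.03],[0,0,0]],[[0,0,-0.1],[0,0,0]],[[0,0,-0.2],[0,0,0.05]],[[-0.02,0.02,-0.28],[0,0,0.18]],[[-0.09,0.07,-0.317],[0,0,0.33]],[[-0.18,0.13,-0.317],[0,0,0.48]],[[-0.27,0.2,-0.317],[0,0,0.63]],[[-0.36,0.27,-0.317],[0,0,0.78]],[[-0.43,0.32,-0.317],[0,0,0.92]],[[-0.455,0.334,-0.317],[0,0,1]]]}}

```text
time_s: 9.05
position: [0.3458, -0.2325, 0.1095]
tool_rot: [[0.781, -0.624, 0.0], [-0.624, -0.781, -0.001], [0.001, 0.001, -1.0]]
ft_force: [0.8, 1.0, -0.9]
grip_width: 0.043
gripper_force: 41.3
```

{"op": "step_arm", "data": {"targets": [[[0,0,0],[0,0,0.08]],[[0,0,0],[0,0,0.115]],[[0,0,0],[0,0,0.115]],[[0,0,0],[0,0,0.115]]]}}

```text
time_s: 9.38
position: [0.3477, -0.2306, 0.1092]
tool_rot: [[0.728, -0.685, 0.0], [-0.685, -0.728, -0.001], [0.001, 0.0, -1.0]]
ft_force: [0.1, 0.1, -1.0]
grip_width: 0.0433
gripper_force: 41.3
```

```bash
cat > wb.py <<'E'
# wrist camera: held ring vs base, in one frame. wb.py bx by tag
import sys; from h import *
bx,by=float(sys.argv[1]),float(sys.argv[2])
s=env.observe(); p=np.array(s['position'])
d,K,R,t=cam('wrist'); cv2.imwrite(f'pics/{sys.argv[3]}.png',d['img'][:,:,::-1])
q=pts(d,K,R,t)[d['z_map']>0]
def rect(k): return np.round(np.r_[cv2.minAreaRect(k[:,:2].astype(np.float32)*1000)[0],cv2.minAreaRect(k[:,:2].astype(np.float32)*1000)[1],cv2.minAreaRect(k[:,:2].astype(np.float32)*1000)[2]],1)
k=q[(np.hypot(q[:,0]-bx,q[:,1]-by)<.057)&(q[:,2]>.01)&(q[:,2]<.02)]
print('base',len(k),rect(k))
b=q[np.abs(q[:,2])<.006]; print('bench',np.median(b[:,2]))
k=q[(np.hypot(q[:,0]-p[0],q[:,1]-p[1])<.042)&(q[:,2]<p[2]-.004)&(q[:,2]>p[2]-.03)]
if len(k): print('ring',len(k),rect(k),'zmin',np.percentile(k[:,2],1),'tcp',p)
E
python3 wb.py .3885 -.2686 w4;python3 go.py .3885 -.2686 .023 -43.3
```

```text
base 3583 [ 389.  -269.9   63.6   89.    48.3]
bench -0.0002810674082544657
ring 1504 [ 347.5 -229.3   40.3   71.1   47.5] zmin 0.09398737235798614 tcp [ 0.34771102 -0.23058294  0.10920334]
t 9.43 pos [ 0.3478 -0.2305  0.1091] th -43.26 w 0.043 F [ 0.1  0.1 -1.6]
shift [ 0.1857 -0.0006  0.287 ] turn [ 0.0001 -0.0007  0.0009]
```

View pics/w4.png

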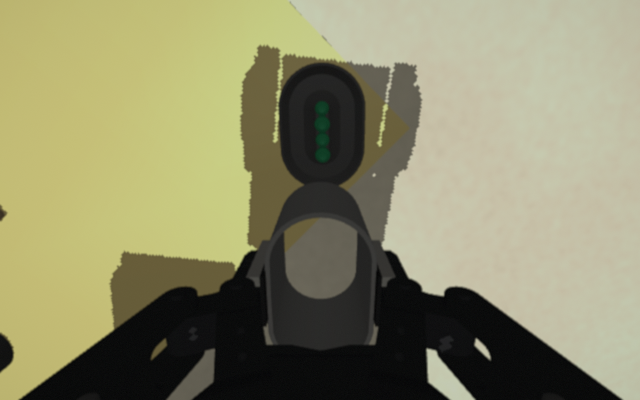

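The wrist view shows the oval base at (322,125) straight ahead of the held ring at (321,265), with their axes aligned. The ring should move about 56 mm along tool x and then down.

{"op": "step_arm", "data": {"targets": [[[0.04,0.0015,0],[0,0,0]],[[0.12,0.0015,0],[0,0,0]],[[0.175,0.0015,0],[0,0,0]],[[0.187,0.0015,0.03],[0,0,0]],[[0.187,0.0015,0.1],[0,0,0]],[[0.187,0.0015,0.18],[0,0,0]],[[0.187,0.0015,0.24],[0,0,0]],[[0.187,0.0015,0.27],[0,0,0]],[[0.187,0.0015,0.28],[0,0,0]],[[0.187,0.0015,0.28],[0,0,0]]]}}

```text
time_s: 10.27
position: [0.388, -0.269, 0.0243]
tool_rot: [[0.728, -0.686, -0.001], [-0.686, -0.728, 0.001], [-0.001, -0.0, -1.0]]
ft_force: [0.8, 0.7, -0.9]
grip_width: 0.0429
gripper_force: 41.3
```

{"op": "step_arm", "data": {"targets": [[[0,0,0.003],[0,0,0]],[[0,0,0.005],[0,0,0]],[[0,0,0.007],[0,0,0]],[[0,0,0.007],[0,0,0]]]}}

```text
time_s: 10.6
position: [0.3884, -0.2696, 0.023]
tool_rot: [[0.727, -0.686, 0.001], [-0.686, -0.727, -0.001], [0.001, 0.0, -1.0]]
ft_force: [0.1, 1.0, 0.3]
grip_width: 0.0431
gripper_force: 41.3
```

```bash
python3 go.py .3885 -.2686 .023 -43.3
```

```text
t 10.6 pos [ 0.3884 -0.2696  0.023 ] th -43.33 w 0.0431 F [0.1 1.  0.3]
shift [-0.0021 -0.0026 -0.    ] turn [ 0.0001 -0.0014 -0.0006]
```

{"op": "step_arm", "data": {"targets": [[[0,0,0.002],[0,0,0]],[[0,0,0.003],[0,0,0]],[[0,0,0.003],[0,0,0]]]}}

```text
time_s: 10.85
position: [0.3884, -0.2696, 0.0229]
tool_rot: [[0.728, -0.686, 0.001], [-0.686, -0.728, -0.001], [0.002, 0.0, -1.0]]
ft_force: [-2.6, 3.2, 12.6]
grip_width: 0.043
gripper_force: 43.2
```

{"op": "step_arm", "data": {"targets": [[[0,0,0],[0,0,0]],[[0,0,0],[0,0,0]],[[0,0,0],[0,0,0]],[[0,0,0],[0,0,0]],[[0,0,0],[0,0,0]]], "jaw": 62}}

```text
time_s: 11.27
position: [0.3883, -0.2694, 0.0215]
tool_rot: [[0.727, -0.686, -0.0], [-0.686, -0.727, 0.0], [-0.0, -0.0, -1.0]]
ft_force: [0.1, -0.5, -0.4]
grip_width: 0.0618
gripper_force: 0.0
```

```bash
python3 go.py .662 -.138 .16 0
```

```text
t 11.27 pos [ 0.3883 -0.2694  0.0215] th -43.33 w 0.0618 F [ 0.1 -0.5 -0.4]
shift [ 0.3631 -0.9448 -0.4615] turn [-1.000e-04  1.000e-04 -9.629e-01]
```

{"op": "step_arm", "data": {"targets": [[[0,0,-0.06],[0,0,0]],[[0,0,-0.16],[0,0,0]],[[0,0,-0.28],[0,0,0]],[[0.02,-0.06,-0.38],[0,0,-0.1]],[[0.07,-0.17,-0.44],[0,0,-0.25]],[[0.12,-0.29,-0.461],[0,0,-0.4]],[[0.17,-0.41,-0.461],[0,0,-0.55]],[[0.22,-0.53,-0.461],[0,0,-0.7]],[[0.26,-0.65,-0.461],[0,0,-0.85]],[[0.3,-0.76,-0.461],[0,0,-0.963]]], "jaw": 85}}

```text
time_s: 12.1
position: [0.6118, -0.1638, 0.1597]
tool_rot: [[1.0, 0.007, -0.0], [0.007, -1.0, 0.0], [-0.0, -0.0, -1.0]]
ft_force: [0.0, -0.9, -0.6]
grip_width: 0.0849
gripper_force: 0.0
```

```bash
python3 go.py .662 -.138 .16 0
```

```text
t 12.1 pos [ 0.6118 -0.1638  0.1597] th 0.37 w 0.0849 F [ 0.  -0.9 -0.6]
shift [ 0.1679 -0.0849 -0.0011] turn [-0.0003  0.0003  0.0083]
```

{"op": "step_arm", "data": {"targets": [[[0.08,-0.04,0],[0,0,0]],[[0.15,-0.08,0],[0,0,0]],[[0.17,-0.087,0],[0,0,0]],[[0.17,-0.087,0],[0,0,0]],[[0.17,-0.087,0],[0,0,0]]]}}

```text
time_s: 12.52
position: [0.6606, -0.1395, 0.1595]
tool_rot: [[1.0, 0.0, -0.001], [0.0, -1.0, 0.0], [-0.001, -0.0, -1.0]]
ft_force: [0.2, -0.1, -0.0]
grip_width: 0.0854
gripper_force: 0.0
```

```bash
python3 w.py ring .662 -.138 w5; python3 go.py .662 -.138 .013 0
python3 - <<'E'
from h import *
for n in('scene','top'):
    d,K,R,t=cam(n); q=pts(d,K,R,t)[d['z_map']>0]
    q=q[(np.hypot(q[:,0]-.3887,q[:,1]+.2688)<.055)]
    h=np.percentile(q[:,2],99.);k=q[q[:,2]>h-.012]
    print(n,'oval ring top',h,len(k),cv2.minAreaRect(k[:,:2].astype(np.float32)*1000))
E
```

```text
cam [ 0.73327072 -0.13847656  0.30150474] bench -0.00013423652294293576 top 0.049619586440128365 631 ((662.4157104492188, -138.4954833984375), (47.45398712158203, 46.69267654418945), 1.145076036453247)
t 12.57 pos [ 0.6603 -0.1399  0.1598] th -0.03 w 0.0852 F [-0.1 -0.2 -0.6]
shift [ 0.006  -0.0062  0.4893] turn [-0.      0.001  -0.0008]
scene oval ring top 0.05917037726194109 201 ((388.6716003417969, -267.184326171875), (49.64300537109375, 71.3802261352539), 51.42802429199219)
top oval ring top 0.05954482855783064 213 ((387.100341796875, -267.81494140625), (44.892581939697266, 71.15750122070312), 46.816314697265625)
```

Oval is seated: its top is 58 mm above the bench and its centre is within 1.5 mm. Next, medium.

{"op": "step_arm", "data": {"targets": [[[0.006,-0.004,0.08],[0,0,0]],[[0.006,-0.004,0.2],[0,0,0]],[[0.006,-0.004,0.32],[0,0,0]],[[0.006,-0.004,0.42],[0,0,0]],[[0.006,-0.004,0.47],[0,0,0]],[[0.006,-0.004,0.489],[0,0,0]],[[0.006,-0.004,0.489],[0,0,0]]], "jaw": 75}}

```text
time_s: 13.25
position: [0.6621, -0.1385, 0.0124]
tool_rot: [[1.0, -0.001, -0.002], [-0.001, -1.0, 0.001], [-0.002, -0.001, -1.0]]
ft_force: [0.2, -0.0, 0.9]
grip_width: 0.0751
gripper_force: 0.0
```

{"op": "step_arm", "data": {"targets": [[[0,0,0],[0,0,0]],[[0,0,0],[0,0,0]],[[0,0,0],[0,0,0]],[[0,0,0],[0,0,0]],[[0,0,0],[0,0,0]],[[0,0,0],[0,0,0]]], "jaw": 36}}

```text
time_s: 13.75
position: [0.6638, -0.1385, 0.0154]
tool_rot: [[1.0, 0.0, 0.003], [0.0, -1.0, -0.002], [0.003, 0.002, -1.0]]
ft_force: [-0.8, -0.8, 7.5]
grip_width: 0.047
gripper_force: 41.2
```

```bash
python3 go.py .3775 .230 .11 0
```

```text
t 13.75 pos [ 0.6638 -0.1385  0.0154] th 0.01 w 0.047 F [-0.8 -0.8  7.5]
shift [-0.9531 -1.228  -0.3201] turn [ 0.0019 -0.0041  0.0001]
```

{"op": "step_arm", "data": {"targets": [[[0,0,-0.03],[0,0,0]],[[0,0,-0.1],[0,0,0]],[[0,0,-0.2],[0,0,0]],[[-0.02,-0.03,-0.29],[0,0,0]],[[-0.08,-0.1,-0.325],[0,0,0]],[[-0.16,-0.2,-0.325],[0,0,0]],[[-0.24,-0.3,-0.325],[0,0,0]],[[-0.32,-0.4,-0.325],[0,0,0]],[[-0.4,-0.5,-0.325],[0,0,0]],[[-0.48,-0.6,-0.325],[0,0,0]]]}}

```text
time_s: 14.58
position: [0.5176, 0.0432, 0.1117]
tool_rot: [[1.0, -0.0, 0.001], [-0.0, -1.0, -0.0], [0.001, 0.0, -1.0]]
ft_force: [0.7, 1.3, -2.0]
grip_width: 0.0468
gripper_force: 41.4
```

{"op": "step_arm", "data": {"targets": [[[-0.08,-0.1,0],[0,0,0]],[[-0.16,-0.2,0],[0,0,0]],[[-0.24,-0.31,0],[0,0,0]],[[-0.32,-0.42,0],[0,0,0]],[[-0.4,-0.52,0],[0,0,0]],[[-0.45,-0.59,0],[0,0,0]],[[-0.47,-0.627,0],[0,0,0]],[[-0.47,-0.627,0],[0,0,0]],[[-0.47,-0.627,0],[0,0,0]]]}}

```text
time_s: 15.33
position: [0.378, 0.2304, 0.1114]
tool_rot: [[1.0, 0.002, 0.001], [0.002, -1.0, 0.0], [0.001, -0.0, -1.0]]
ft_force: [0.2, -0.1, -1.5]
grip_width: 0.0471
gripper_force: 41.4
```

```bash
python3 wb.py .3775 .2998 w6;python3 go.py .3775 .2998 .023 0
```

```text
base 2363 [377.4 299.9  67.5  67.7   3.6]
bench -0.0002485135280363443
ring 1449 [377.  231.9  44.1  47.1  87.2] zmin 0.09563866548318257 tcp [0.37798637 0.2303809  0.1114407 ]
t 15.38 pos [0.3784 0.2299 0.1113] th 0.02 w 0.047 F [ 0.3 -0.4 -1.5]
shift [-0.0033 -0.233   0.2943] turn [-0.0003 -0.0016  0.0005]
```

View pics/w6.png

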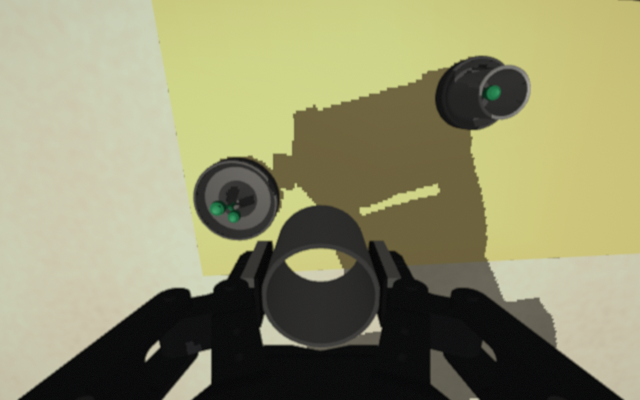

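The wrist view shows the medium ring held upright at (322,275) and the medium base at (237,198). They are 69 mm apart along y and aligned in x.

{"op": "step_arm", "data": {"targets": [[[0,-0.05,0],[0,0,0]],[[0,-0.15,0],[0,0,0]],[[0,-0.215,0],[0,0,0]],[[0,-0.23,0.03],[0,0,0]],[[0,-0.23,0.1],[0,0,0]],[[0,-0.23,0.18],[0,0,0]],[[0,-0.23,0.24],[0,0,0]],[[0,-0.23,0.275],[0,0,0]],[[0,-0.23,0.285],[0,0,0]],[[0,-0.23,0.285],[0,0,0]]]}}

```text
time_s: 16.22
position: [0.378, 0.2979, 0.0246]
tool_rot: [[1.0, -0.001, -0.002], [-0.001, -1.0, -0.001], [-0.002, 0.001, -1.0]]
ft_force: [0.2, -0.4, -0.2]
grip_width: 0.0467
gripper_force: 41.5
```

{"op": "step_arm", "data": {"targets": [[[0,0,0.003],[0,0,0]],[[0,0,0.006],[0,0,0]],[[0,0,0.009],[0,0,0]],[[0,0,0.009],[0,0,0]]]}}

```text
time_s: 16.55
position: [0.3785, 0.299, 0.0234]
tool_rot: [[1.0, 0.0, 0.002], [0.0, -1.0, 0.0], [0.002, -0.0, -1.0]]
ft_force: [-0.0, -2.8, 4.7]
grip_width: 0.0469
gripper_force: 41.9
```

```bash
python3 go.py .3775 .2998 .023 0
```

```text
t 16.55 pos [0.3785 0.299  0.0234] th 0.01 w 0.0469 F [-0.  -2.8  4.7]
shift [-0.0032 -0.0027  0.0013] turn [-0.0004 -0.0022  0.0003]
```

Contact on the floor, so I'll release.

{"op": "step_arm", "data": {"targets": [[[0,0,0],[0,0,0]],[[0,0,0],[0,0,0]],[[0,0,0],[0,0,0]],[[0,0,0],[0,0,0]],[[0,0,0],[0,0,0]]], "jaw": 68}}

```text
time_s: 16.97
position: [0.3779, 0.2991, 0.0225]
tool_rot: [[1.0, 0.0, 0.0], [0.0, -1.0, 0.0], [0.0, -0.0, -1.0]]
ft_force: [-0.2, 0.2, -0.4]
grip_width: 0.0679
gripper_force: 0.0
```

```bash
python3 go.py .562 .333 .17 0
```

```text
t 16.97 pos [0.3779 0.2991 0.0225] th 0.01 w 0.0679 F [-0.2  0.2 -0.4]
shift [ 0.6137 -0.113  -0.4915] turn [-0.0001 -0.0001  0.0002]
```

{"op": "step_arm", "data": {"targets": [[[0,0,-0.06],[0,0,0]],[[0,0,-0.16],[0,0,0]],[[0,0,-0.28],[0,0,0]],[[0.05,-0.01,-0.39],[0,0,0]],[[0.15,-0.03,-0.46],[0,0,0]],[[0.28,-0.05,-0.491],[0,0,0]],[[0.41,-0.08,-0.491],[0,0,0]],[[0.53,-0.1,-0.491],[0,0,0]],[[0.6,-0.113,-0.491],[0,0,0]],[[0.614,-0.113,-0.491],[0,0,0]]], "jaw": 85.4}}

```text
time_s: 17.8
position: [0.565, 0.3329, 0.1685]
tool_rot: [[1.0, -0.001, 0.0], [-0.001, -1.0, -0.0], [0.0, 0.0, -1.0]]
ft_force: [-0.6, 0.8, -0.2]
grip_width: 0.0854
gripper_force: 0.0
```

{"op": "step_arm", "data": {"targets": [[[0,0,0],[0,0,0]],[[0,0,0],[0,0,0]],[[0,0,0],[0,0,0]]]}}

```text
time_s: 18.05
position: [0.5611, 0.333, 0.17]
tool_rot: [[1.0, 0.001, -0.001], [0.001, -1.0, -0.0], [-0.001, 0.0, -1.0]]
ft_force: [0.6, -1.2, -0.0]
grip_width: 0.0852
gripper_force: 0.0
```

```bash
python3 w.py ring .562 .333 w7; python3 go.py .562 .333 .013 0
python3 - <<'E'
from h import *
for n in('scene','top'):
    d,K,R,t=cam(n); q=pts(d,K,R,t)[d['z_map']>0]
    q=q[(np.hypot(q[:,0]-.3775,q[:,1]-.2998)<.055)&(q[:,2]<.1)]
    h=np.percentile(q[:,2],99.);k=q[q[:,2]>h-.012]
    print(n,'medium ring top',h,len(k),cv2.minAreaRect(k[:,:2].astype(np.float32)*1000))
E
```

```text
cam [0.63366109 0.33413622 0.31208728] bench -0.00014017591925533944 top 0.05481787485659346 810 ((562.3616333007812, 333.93487548828125), (62.99478530883789, 63.67285919189453), 87.9563217163086)
t 18.1 pos [0.5611 0.3331 0.1702] th 0.04 w 0.0856 F [-0.3  0.2  0.1]
shift [3.100e-03 3.000e-04 5.241e-01] turn [-0.      0.0002  0.001 ]
scene medium ring top 0.05894866698005816 222 ((377.67193603515625, 299.49884033203125), (49.14592742919922, 46.64411926269531), 31.41561508178711)
top medium ring top 0.05861520003641149 166 ((376.5362243652344, 298.93060302734375), (46.877445220947266, 48.15481185913086), 17.761577606201172)
```

View pics/w7.png

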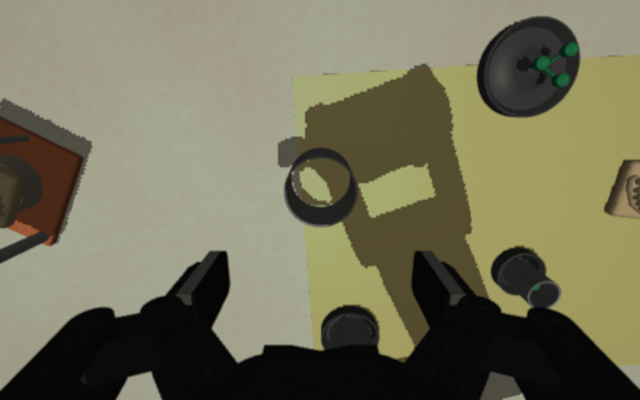

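Medium is seated (58 mm, within 1 mm). The large ring at (320,187) is centred between the fingers.

{"op": "step_arm", "data": {"targets": [[[0.003,-0.001,0.08],[0,0,0]],[[0.003,-0.001,0.2],[0,0,0]],[[0.003,-0.001,0.32],[0,0,0]],[[0.003,-0.001,0.42],[0,0,0]],[[0.003,-0.001,0.48],[0,0,0]],[[0.003,-0.001,0.515],[0,0,0]],[[0.003,-0.001,0.524],[0,0,0]],[[0.003,-0.001,0.524],[0,0,0]]]}}

```text
time_s: 18.87
position: [0.5631, 0.3334, 0.013]
tool_rot: [[1.0, 0.0, 0.0], [0.0, -1.0, 0.0], [0.0, -0.0, -1.0]]
ft_force: [-0.5, 0.3, -0.1]
grip_width: 0.0852
gripper_force: 0.0
```

{"op": "step_arm", "data": {"targets": [[[0,0,0],[0,0,0]],[[0,0,0],[0,0,0]],[[0,0,0],[0,0,0]],[[0,0,0],[0,0,0]],[[0,0,0],[0,0,0]],[[0,0,0],[0,0,0]]], "jaw": 52}}

```text
time_s: 19.37
position: [0.5638, 0.3336, 0.0146]
tool_rot: [[1.0, 0.0, 0.003], [0.0, -1.0, 0.001], [0.003, -0.001, -1.0]]
ft_force: [-0.6, -0.5, 6.1]
grip_width: 0.0633
gripper_force: 44.0
```

```bash
python3 go.py .665 .236 .13 0
```

```text
t 19.37 pos [0.5638 0.3336 0.0146] th 0.02 w 0.0633 F [-0.6 -0.5  6.1]
shift [ 0.3384  0.3251 -0.3839] turn [-0.0014 -0.0039  0.0004]
```

{"op": "step_arm", "data": {"targets": [[[0,0,-0.03],[0,0,0]],[[0,0,-0.1],[0,0,0]],[[0,0,-0.2],[0,0,0]],[[0.03,0.03,-0.3],[0,0,0]],[[0.1,0.1,-0.37],[0,0,0]],[[0.19,0.18,-0.384],[0,0,0]],[[0.27,0.26,-0.384],[0,0,0]],[[0.32,0.31,-0.384],[0,0,0]],[[0.34,0.325,-0.384],[0,0,0]],[[0.34,0.325,-0.384],[0,0,0]]]}}

```text
time_s: 20.2
position: [0.666, 0.2343, 0.128]
tool_rot: [[1.0, -0.002, 0.0], [-0.002, -1.0, -0.0], [0.0, 0.0, -1.0]]
ft_force: [-0.3, -0.1, -1.2]
grip_width: 0.0627
gripper_force: 44.4
```

{"op": "step_arm", "data": {"targets": [[[0,0,0],[0,0,0]],[[0,0,0],[0,0,0]]]}}

```text
time_s: 20.37
position: [0.664, 0.237, 0.1281]
tool_rot: [[1.0, 0.001, -0.0], [0.001, -1.0, 0.0], [-0.0, -0.0, -1.0]]
ft_force: [-1.0, 0.2, -1.8]
grip_width: 0.063
gripper_force: 44.4
```

```bash
python3 wb.py .6655 .1463 w8;python3 go.py .6655 .1463 .0235 0
```

```text
base 3088 [665.7 146.7  83.6  83.5  61.1]
bench -0.0004397862035671123
ring 1916 [663.  237.7  59.8  63.2  84.3] zmin 0.11317800970987041 tcp [0.66404641 0.23703534 0.12808031]
t 20.42 pos [0.664  0.2371 0.1281] th 0.1 w 0.0628 F [-0.2  0.7 -1.8]
shift [0.0045 0.3028 0.3486] turn [-0.0002  0.0005  0.0022]
```

View pics/w8.png

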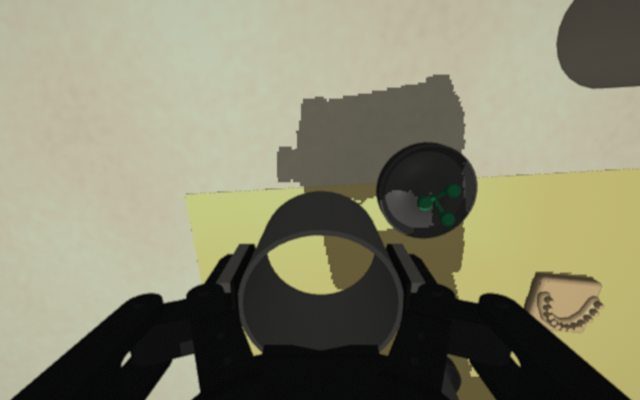

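The wrist view shows the large base at (427,190), the held ring upright at (322,280), and the mug and cast clear. I'll move over the base, let it settle, then go down.

{"op": "step_arm", "data": {"targets": [[[0.003,0.05,0],[0,0,0]],[[0.004,0.15,0],[0,0,0]],[[0.005,0.24,0],[0,0,0]],[[0.005,0.29,0],[0,0,0]],[[0.005,0.301,0],[0,0,0]],[[0.005,0.301,0.03],[0,0,0]],[[0.005,0.301,0.08],[0,0,0]],[[0.005,0.301,0.1],[0,0,0]],[[0.005,0.301,0.1],[0,0,0]],[[0.005,0.301,0.1],[0,0,0]]]}}

```text
time_s: 21.25
position: [0.6663, 0.1465, 0.0975]
tool_rot: [[1.0, 0.001, -0.001], [0.001, -1.0, 0.0], [-0.001, -0.0, -1.0]]
ft_force: [0.8, -0.2, -1.9]
grip_width: 0.0629
gripper_force: 44.3
```

```bash
python3 go.py .6655 .1463 .0225 0
```

```text
t 21.25 pos [0.6663 0.1465 0.0975] th 0.07 w 0.0629 F [ 0.8 -0.2 -1.9]
shift [-0.0025  0.0007  0.2498] turn [-0.0001  0.001   0.0016]
```

{"op": "step_arm", "data": {"targets": [[[0,0.001,0.04],[0,0,0]],[[0,0.001,0.11],[0,0,0]],[[0,0.001,0.17],[0,0,0]],[[0,0.001,0.215],[0,0,0]],[[0,0.001,0.235],[0,0,0]],[[0,0.001,0.242],[0,0,0]],[[0,0.001,0.242],[0,0,0]]]}}

```text
time_s: 21.83
position: [0.6668, 0.1455, 0.0257]
tool_rot: [[1.0, 0.0, 0.001], [0.0, -1.0, 0.0], [0.001, -0.0, -1.0]]
ft_force: [-0.5, 0.1, -1.0]
grip_width: 0.0631
gripper_force: 44.3
```

{"op": "step_arm", "data": {"targets": [[[0,0,0.003],[0,0,0]],[[0,0,0.006],[0,0,0]],[[0,0,0.009],[0,0,0]],[[0,0,0.009],[0,0,0]]]}}

```text
time_s: 22.17
position: [0.6666, 0.1452, 0.0229]
tool_rot: [[1.0, 0.0, 0.001], [0.0, -1.0, 0.0], [0.001, -0.0, -1.0]]
ft_force: [-0.3, -0.5, -0.4]
grip_width: 0.063
gripper_force: 44.3
```

{"op": "step_arm", "data": {"targets": [[[0,0,0.002],[0,0,0]],[[0,0,0.003],[0,0,0]],[[0,0,0.003],[0,0,0]]]}}

```text
time_s: 22.42
position: [0.6667, 0.1452, 0.0227]
tool_rot: [[1.0, 0.0, 0.001], [0.0, -1.0, -0.0], [0.001, 0.0, -1.0]]
ft_force: [-2.3, -0.7, 3.8]
grip_width: 0.0628
gripper_force: 45.0
```

Contact. I'll release and withdraw straight up.

{"op": "step_arm", "data": {"targets": [[[0,0,0],[0,0,0]],[[0,0,0],[0,0,0]],[[0,0,0],[0,0,0]],[[0,0,0],[0,0,0]],[[0,0,0],[0,0,0]]], "jaw": 84}}

```text
time_s: 22.83
position: [0.6666, 0.1452, 0.0215]
tool_rot: [[1.0, 0.0, -0.0], [0.0, -1.0, 0.0], [-0.0, -0.0, -1.0]]
ft_force: [-0.5, -0.1, 0.2]
grip_width: 0.0841
gripper_force: 0.0
```

{"op": "step_arm", "data": {"targets": [[[0,0,-0.04],[0,0,0]],[[0,0,-0.12],[0,0,0]],[[0,0,-0.24],[0,0,0]],[[0,0,-0.36],[0,0,0]],[[-0.1,0.05,-0.45],[0,0,0]],[[-0.22,0.1,-0.5],[0,0,0]],[[-0.34,0.15,-0.5],[0,0,0]],[[-0.4,0.2,-0.5],[0,0,0]],[[-0.4,0.2,-0.5],[0,0,0]],[[-0.4,0.2,-0.5],[0,0,0]]]}}

```text
time_s: 23.67
position: [0.5463, 0.0847, 0.1731]
tool_rot: [[1.0, -0.001, 0.002], [-0.001, -1.0, -0.0], [0.002, 0.0, -1.0]]
ft_force: [0.2, -0.1, 0.8]
grip_width: 0.0838
gripper_force: 0.0
```

```bash
cat > f.py <<'E'
from h import *
P0={'small':(.4605,.1175),'medium':(.3775,.2998),'large':(.6655,.1463),'oval':(.3885,-.2686),'cast':(.5515,.003),'mug':(.791,.0125)}
for n in('scene','top'):
    d,K,R,t=cam(n); a=pts(d,K,R,t)[d['z_map']>0]
    if n=='scene':cv2.imwrite('pics/fin.png',d['img'][:,:,::-1])
    for k,c in P0.items():
        q=a[(np.hypot(a[:,0]-c[0],a[:,1]-c[1])<.05)&(a[:,2]<.11)]
        h=np.percentile(q[:,2],99.);w=q[q[:,2]>h-.012]
        r=cv2.minAreaRect(w[:,:2].astype(np.float32)*1000); print(n,k,round(float(h),4),len(w),np.round(r[0],1),np.round(r[1],1),round(r[2],1))
E
python3 f.py
```

```text
scene small 0.0542 127 [459.3 119.2] [31.1 33. ] 75.5
scene medium 0.0594 235 [377.7 300.6] [49.5 46.7] 2.3
scene large 0.0642 331 [666.  147.2] [64.8 63.1] 30.1
scene oval 0.0589 199 [ 388.8 -267.3] [48.8 71.1] 45.8
scene cast 0.0261 341 [552.4   4.5] [57.5 54.7] 82.7
scene mug 0.0966 533 [791.8  13.3] [81.7 80.8] 87.1
top small 0.0537 45 [458.2 122.5] [22.5 30.4] 83.7Traceback (most recent call last):
  File "f.py", line 8, in <module>
    h=np.percentile(q[:,2],99.);w=q[q[:,2]>h-.012]
    return _quantile_unchecked(
        a, q, axis, out, overwrite_input, method, keepdims, weights)
    return _ureduce(a,
                    func=_quantile_ureduce_func,
    ...<5 lines>...
                    overwrite_input=overwrite_input,
                    method=method)
    r = func(a, **kwargs)
    result = _quantile(arr,
                       quantiles=q,
    ...<2 lines>...
                       out=out,
                       weights=wgt)
    slices_having_nans = np.isnan(arr[-1, ...])
                                  ~~~^^^^^^^^^
IndexError: index -1 is out of bounds for axis 0 with size 0
```

View pics/fin.png

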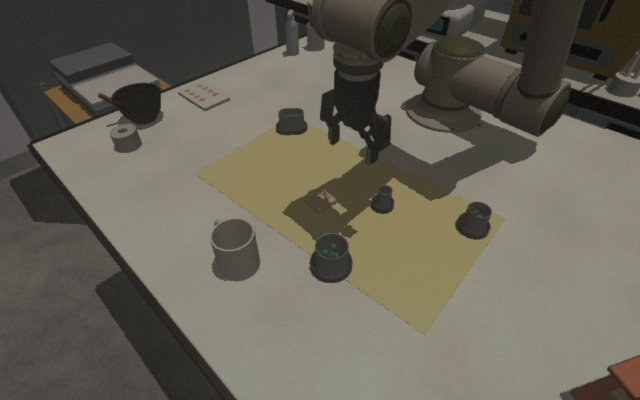

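The scene view shows all four rings upright in their bases: large (331,255), small (383,198), medium (477,218) and oval (291,120). Their tops are at ring height plus 8 mm and their centres are within about 2.5 mm. The mug and cast haven't moved, and the gripper is clear of everything.

```bash
python3 -c "
from rig import close_job; print(close_job())"
```

```text
the job is handed in; nothing more can be done
None
```

All four rings are standing upright and fully down in their bases, by my final camera measurements; the mug and cast have not moved, and the job was handed in at about 24 s (no verdict was returned).

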